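Unlock a battery charging cradle

TASK

The battery pack in the charging cradle is done: release it. First draw the orange keeper back as far as it goes, then swing the red hold-down bar by its black knob until it is fully open and no longer over the pack. Leave the pack in its nest, let go of everything and do not disturb the other things on the bench.

Things in the scene. Friction and masses are not known exactly. Their poses are not given: they have to be found in the camera images.
- cradle: Charging cradle fixed to the bench: aluminium plate 220 (x) x 280 (y) x 12 mm with blue nest blocks and grey supports. Origin: centre of the underside; z up. The pack lies along its x axis, the closed hold-down bar along its y axis. Its x axis points along world x at yaw 0; the yaw varies by up to 0.4 rad. Nothing on it is higher than the knobs.
- keeper (a joint): Travel (m) of the orange sliding keeper: 0 home, 0.036 drawn right back. It slides level along the cradle's -y direction, away from the pack, with about 2 N of friction, and stays where left. Home, its nose (24 x 60 x 18 mm, top 84 mm above the bench) blocks the tip of the bar; the bar passes once it is beyond 0.024. May start up to 0.006 drawn.
- keeper_knob (a point): Centre of the top face of the keeper's upright round orange knob: 24 mm in diameter, top 136 mm above the bench and 52 mm above the keeper's body. With the keeper home it lies at x = -26, y = -105 mm in the cradle's frame; it moves with the keeper. The bar's knob stands 79 mm away when both are closed.
- hold_bar (a joint): Angle (rad) of the red hold-down bar about its upright pivot: 0 closed across the pack, 1.57 fully open against its stop, along the cradle's -x direction. Opens clockwise seen from above: the knob goes from the pivot's -y side to its -x side. About 1 N at the knob moves it; it stays where left. Clear of the pack beyond 1.35. Blocked until the keeper is drawn back.
- bar_knob (a point): Centre of the top face of the bar's upright round black knob: 24 mm in diameter, top 135 mm above the bench and 57 mm above the bar, 130 mm from the pivot axis. Bar closed: x = 0, y = -30 mm in the cradle's frame; fully open: about x = -130, y = 100 mm. It moves level on that circle and can turn between the fingers.
- bar_pivot (a point): Point on the upright pivot axis of the hold-down bar, at x = 0, y = 100 mm in the cradle's frame, 82 mm above the bench. The bar is 24 mm wide and 10 mm thick, top 78 mm above the bench, and reaches 170 mm from this axis.
- pack: Battery pack of six steel cells with blue end carriers, 190 x 70 x 45 mm, 0.9 kg or so, loose in the cradle's nest under the bar. Origin: centre of its underside, 12 mm above the bench; x along its length. To be left there.
- spare_stick: Bystander: single row of three steel cells with blue ends, 190 x 36 x 38 mm, on the bench in front of the cradle. Origin: centre of the underside.
- meter: Bystander: yellow hand multimeter, 165 x 85 x 45 mm, lying on the bench just left of the cradle (its +y side). Origin: centre of the underside.
- driver: Bystander: red-handled screwdriver 200 mm long lying on the bench to the right of the cradle (its -y side). Origin: middle of its length, on the underside.
- cleaner: Bystander: upright spray can, 64 mm in diameter, 160 mm tall, standing well to one side of the cradle. Origin: centre of the underside.
- grease: Bystander: jar 80 mm in diameter, 80 mm tall, standing well to one side. Origin: centre of the underside.
There are look-alikes about, which are no part of the job. Leave any pink or purple look-alike of the pack alone.

How it is judged:
On the way, in this order (a step that is already met when the one before it is completed fails the run):
1. the keeper is drawn back while the bar is still closed (value of joint keeper above 0.026 m and value of joint hold_bar below 0.15 rad), for 0.1 s.
2. the bar is swung fully open, clear of the pack (value of joint hold_bar above 1.35 rad), for 0.1 s.
At the end, for the whole second after the job is handed in: The keeper is drawn back (travel over 0.026 of 0.036 m), the bar is open beyond 1.35 of 1.57 rad and at rest, and the pack lies in its nest within 10 mm of where it was (value of joint keeper above 0.026 m and value of joint hold_bar above 1.35 rad and velocity of joint hold_bar between -0.05 and 0.05 rad/s and z of pack in the frame of cradle below 0.018 m and distance of pack from where it was at the start of the episode below 0.01 m); the robot touches nothing.
It fails at once if the pack is lifted or knocked out of its nest (moved over 15 mm) (distance of pack from where it was at the start of the episode above 0.015 m).
It fails at once if a bystander is pushed more than 30 mm or the can or jar is tipped over (distance of any of spare_stick, meter, driver, cleaner, grease from where it was at the start of the episode above 0.03 m or angle between any of cleaner, grease's own z axis and vertical above 0.5 rad).
It also fails if it takes over 45 s, if anything falls off the work surface, if the arm or the gripper's body presses on something with over 40 N, if the wrist force passes 120 N, or if a joint passes its speed limit or range.

ROBOT

A 7-joint arm with a two-finger parallel gripper is mounted at the origin on the work surface. World frame = base frame: x ahead of the robot, y to its left, z up, the work surface at z = 0. Lengths are in m, angles in rad, forces in N, time in s.
With the tool pointing down it reaches from about 0.35 to 0.9 m from the base axis. Payload 19.9 kg.
Tool frame: the origin (TCP) lies at the very end of the fingers, on their centre line; the grasp point (between the pads) lies 19 mm behind it; z points along the fingers, y is the line along which they close (so a half turn about z gives the same grasp; the last joint's range is limited). The gripper opens to 85 mm and grips with 20 to 120 N. Pads are 22 mm wide; open, the fingers measure 114 mm over their backs; the gripper's body (76 mm by 85 mm) begins 54 mm behind the grasp point. The pads swing forward as they close: fully open they stand 13 mm farther back than shut.
Start: joints at [1.274, 0.417, -0.01, 1.614, 0.005, 1.111, -0.053], TCP at [0.158, -0.605, 0.231] pointing down, gripper open.
Joint ranges: [-2.81, 2.81], [-0.39, 2.02], [-1.27, 1.25], [0.06, 2.57], [-1.19, 4.33], [0.19, 2], [-2.82, 2.82]. Speed limits (rad/s): [1.89, 1.89, 2.39, 2.39, 3.01, 3.01, 3.01].

INTERFACE

Orientations are given as [roll, pitch, yaw] about the fixed x, y, z axes, in that order (R = Rz(yaw) Ry(pitch) Rx(roll)).
In Python, from station import env gives the robot as it stands.
- The arm moves only by the tool play_rows, never from a script. Its argument "deltas" is a list of rows, each a list of 5 numbers: the closure, from 0 (fully open) to 1 (shut), then the shift along the tool's x, y, z in mm, then the turn about the tool's z in degrees. In form: [[grip, x, y, z, spin], ...]. A call has exactly 8 rows; each row is the pose to reach, as a shift and turn from the pose commanded when the call began, along the tool's axes at that moment; what a row does not reach only later rows make up. A row lasts 1/10 s, in which the tool goes at most 50 mm and 8.59 degrees, less where a joint would pass 70% of its speed; a pose out of reach is approached as far as the arm can. A call with a gripper value outside its range is refused whole. The fingers move at their own pace and stop on an object; the grip force is fixed at half the most. Time passes only in rows, so rows that repeat a pose let the fingers close, or fill a call up. It gives the time, the measured TCP pose, the force, the opening and the grip force at its end, in the units of the state.
- env.read_state(): the state, without advancing time (a new reading comes with each control period).
- env.camera(name): name is "side" or "top"; returns (picture, depth): 420x560x3 uint8, blue, green, red; 420x560 float32, m along the optical axis (not along the pixel's ray), 0 where there is no reading.
- env.get_calibration(name): a dict with "vfov" (degrees; the focal length in pixels is half the picture's height over the tangent of half this angle, whatever the lens; pixels are square), "cx", "cy" (the principal point, pixels), "dist_coeffs" ([k1, k2, p1, p2, k3] as OpenCV has them; the pictures are not rectified), "rvec" (rotation vector, rad) and "tvec" (3), from world to camera coordinates, as OpenCV has them. Camera axes: x right, y down, z forward; pixel columns grow to the right and rows downward; lengths in m; the calibration is good to about 2 mm. A picture is of the moment at which its call begins. get_calibration takes no time and is no camera call.
- env.sign_off(): hands the job in; it is judged then, once.
Trained networks look in the newest picture that a camera, given by its name, has taken for a name from the list of things; names that differ only in an ending like _2 or _b are one class to them, and where a whole thing is asked for, a point or a joint stands for the part that bears it (a point fixed in the world has none). Each returns a list of dicts, best first, with "p" (0 to 1); they miss things now and then, are a little off and sometimes report something else, mostly with a low value. They report only what shows in the picture. A call takes as long as a camera call. They do not tell look-alikes from the thing itself.
- env.search_frame(label, camera): "uv" ([column, row] in pixels, amid what is visible of it).
- env.silhouettes(label, camera): "mask" (420x560 bool, what is visible of it) and "uv" ([column, row] in pixels, amid what is visible of it).
The state is a dict: "time_s": time; "joints": joint angles; "qvel": joint speeds; "joint_torque": joint torques, N m; "position": TCP position; "orientation": TCP orientation; "force": force on the tool from outside, world axes, zero at the start; "ft_torque": the same for the moment, N m; "opening": opening from 0.0 (shut) to 1.0 (fully open); "finger_force": force on a finger pad.
Only numpy, scipy, OpenCV 4.12 (cv2) and the standard library are available. Lean on these libraries where they do the work, as an engineer would, in place of code of your own. Each camera call takes 0.05 s, during which the arm holds its last target. There are 200 camera calls.

## Working session

There is one attempt and no reset: what is moved stays moved. The work goes in short steps, Python scripts to look and compute and a tool call to move; the robot and the scene stay as the last step left them, time stands still between calls to the robot, and variables do not carry over. Pictures are saved under pics/ and viewed, at most 10 in all, crops included, and the job is handed in when it is done.

Besides the shell and the picture viewer there is one more tool, called after "Call:" as a command line: name --pt "numbers of a row" for each row, then --argument value for the rest. play_rows: Moves the arm, as the interface text tells. Its arguments: {"type":"object","properties":{"deltas":{"type":"array","items":{"type":"array","items":{"type":"number"}}}},"required":["deltas"]}

```bash
mkdir -p pics; cat > h.py <<'E'
import numpy as np, cv2
from station import env
from scipy.spatial.transform import Rotation as R
def cal(n):
    c=env.get_calibration(n); f=210/np.tan(np.radians(c["vfov"])/2)
    K=np.array([[f,0,c["cx"]],[0,f,c["cy"]],[0,0,1]]); return K,np.array(c["dist_coeffs"],float),cv2.Rodrigues(np.array(c["rvec"],float))[0],np.array(c["tvec"],float).ravel()
def ray(n,uv):
    K,d,Rm,t=cal(n); p=cv2.undistortPoints(np.array(uv,float).reshape(-1,1,2),K,d).reshape(-1,2)
    return -Rm.T@t, np.c_[p,np.ones(len(p))]@Rm
def at_z(n,uv,z):
    o,r=ray(n,uv); return o+r*((z-o[2])/r[:,2])[:,None]
def at_d(n,uv,dep):
    o,r=ray(n,uv); return o+r*np.asarray(dep).reshape(-1,1)
def proj(n,P):
    K,d,Rm,t=cal(n); return cv2.projectPoints(np.array(P,float).reshape(-1,1,3),cv2.Rodrigues(Rm)[0],t,K,d)[0].reshape(-1,2)
E
python3 - <<'E'
from h import *
s=env.read_state(); print(s['time_s'],s['position'],s['orientation'],s['opening'])
for c in("top","side"):
    im,d=env.camera(c); cv2.imwrite(f"pics/{c}0.png",im); print(c,-cal(c)[2].T@cal(c)[3])
    for l in("keeper_knob","bar_knob","pack","cradle","bar_pivot"):
        for r in env.search_frame(l,c)[:3]:
            u,v=map(int,r['uv']); print(l,round(r['p'],2),u,v,at_d(c,[r['uv']],[d[v,u]]).round(3))
E
```

```text
0.0 [ 0.15743722 -0.6044622   0.23063159] [-3.14030035e+00  8.78337740e-05  2.54854211e-01] 1.0033624564762205
top [0.31204526 0.00518054 1.57419985]
keeper_knob 0.51 236 172 [[0.641 0.18  0.041]]
bar_knob 0.87 297 168 [[ 0.641 -0.008  0.078]]
pack 0.57 300 175 [[ 0.636 -0.017  0.006]]
pack 0.56 226 261 [[0.368 0.209 0.036]]
pack 0.56 373 284 [[ 0.298 -0.23   0.033]]
cradle 0.57 314 172 [[ 0.645 -0.062  0.003]]
bar_pivot 0.56 303 168 [[ 0.641 -0.024  0.081]]
side [0.16223323 0.70824034 1.07677113]
bar_knob 0.82 253 201 [[ 0.65  -0.02   0.079]]
bar_knob 0.6 259 212 [[ 0.629 -0.021  0.039]]
bar_knob 0.18 252 212 [[0.63  0.016 0.077]]
pack 0.91 293 308 [[0.384 0.217 0.033]]
pack 0.82 381 209 [[ 0.297 -0.218  0.035]]
pack 0.59 259 215 [[ 0.62  -0.004  0.048]]
cradle 0.65 254 213 [[0.622 0.018 0.078]]
cradle 0.58 307 221 [[ 0.484 -0.066  0.029]]
bar_pivot 0.77 254 204 [[ 0.64  -0.01   0.079]]
bar_pivot 0.54 184 363 [[0.531 0.492 0.08 ]]
```

View pics/top0.png

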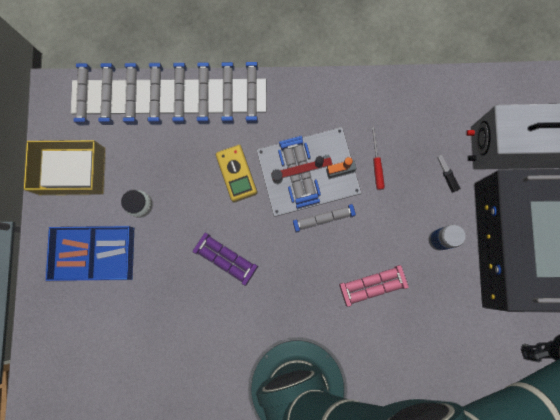

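View pics/side0.png

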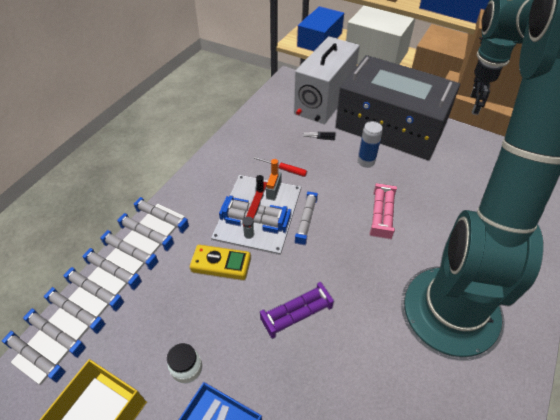

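The top view shows the cradle at about (308,172). The pivot is at (277,177), the black bar knob at about (320,161) and the orange keeper knob at about (348,162). Candidates for the knobs: the pivot cap (277,177), the jar's black lid (135,203) and the meter dial (234,167). For the pack: purple (226,259) and pink (373,286) are look-alikes. I choose the black and orange knobs on the cradle and check them in a close crop.

```bash
python3 - <<'E'
from h import *
im=cv2.imread("pics/top0.png"); 
cv2.imwrite("pics/crop0.png",cv2.resize(im[120:222,250:370],None,fx=5.8,fy=5.8,interpolation=cv2.INTER_CUBIC))
g=cv2.cvtColor(im,cv2.COLOR_BGR2HSV)
sub=np.zeros(im.shape[:2],bool); sub[125:220,255:362]=1
o=sub&(g[...,0]>4)&(g[...,0]<18)&(g[...,1]>180)&(g[...,2]>120)
b=sub&(g[...,2]<60)
for nme,m in(("or",o),("bl",b)):
    n,l,st,c=cv2.connectedComponentsWithStats(m.astype(np.uint8))
    for i in range(1,n):
        if st[i,4]>8: print(nme,st[i],c[i].round(1))
E
```

```text
or [347 159   5   6  14] [349.1 161.1]
bl [315 158   8   9  53] [318.9 162.2]
bl [328 170  27   8  34] [340.5 173.5]
bl [274 179   7   4  15] [277.  180.5]
```

View pics/crop0.png

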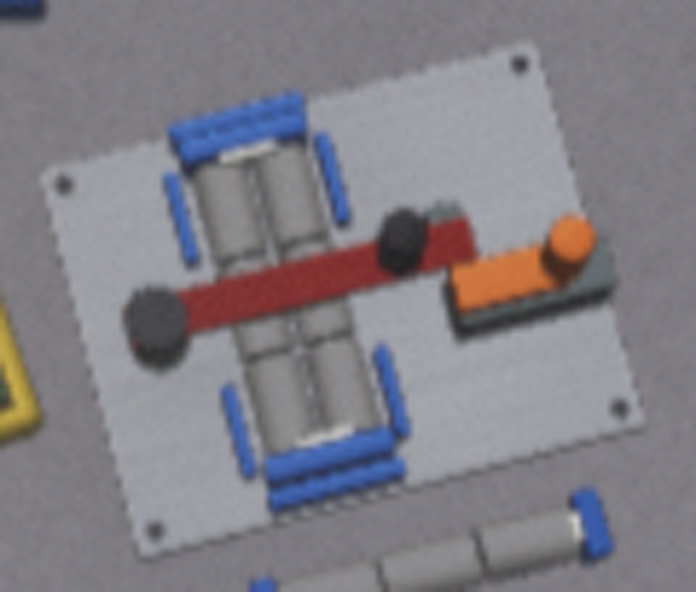

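The crop confirms it: the bar knob's top is at crop (406,228), the orange keeper knob's top at (573,236), and the grey pivot cap at (157,318) is not a target. The plate corners are clear, so I fit the cradle pose from them.

```bash
cat > pose.py <<'E'
from h import *
f=lambda a:np.array(a)/5.8+[250,120]
C=at_z("top",f([(45,172),(530,45),(642,425),(145,553)]),.012)[:,:2]
M=np.array([(110,140),(110,-140),(-110,-140),(-110,140)])/1000
mc=C.mean(0); H=M.T@(C-mc); yaw=np.arctan2(H[0,1]-H[1,0],H[0,0]+H[1,1])
R2=np.array([[np.cos(yaw),-np.sin(yaw)],[np.sin(yaw),np.cos(yaw)]])
W=lambda x,y:mc+R2@np.array([x,y])/1000
L=lambda p:R2.T@(np.array(p)-mc)*1000
E
python3 - <<'E'
from pose import *
print(mc,yaw,"res mm",((C-mc)@R2-M)*1000)
kb=at_z("top",f([(406,228)]),.135)[0,:2];kk=at_z("top",f([(573,236)]),.136)[0,:2]
print("bar",kb,L(kb),W(0,-30)); print("keep",kk,L(kk),W(-26,-105)); print("open",W(-130,100),"dirs -y",R2@[0,-1])
g=cv2.imread("pics/side0.png"); print(proj("side",[[*W(0,-30),.135],[*W(-26,-105),.136]]))
E
```

```text
[ 0.64707249 -0.04277228] 0.24946342665004365 res mm [[-1.92723244 -3.37223166]
 [-1.73283954  4.09084301]
 [ 1.16821634  2.76242248]
 [ 2.49185564 -3.48103383]]
bar [ 0.65532524 -0.07220028] [  0.73198781 -30.55452913] [ 0.65447901 -0.07184363]
keep [ 0.64996549 -0.15473057] [ -24.83726726 -109.20685676] [ 0.64780014 -0.150941  ]
open [0.49640823 0.0220373 ] dirs -y [ 0.24688403 -0.96904503]
[[259.7988182  177.22968484]
 [274.47496984 161.88152934]]
```

Position, sizes and yaw (0.25) all agree with the description, and the keeper is about 4 mm drawn. The tool's yaw is already aligned with the cradle: tool x = cradle x, tool y = cradle -y. I'll set out high, over the can.

Call:
play_rows --pt "0 45 -20 -10 0" --pt "0 85 -43 -20 0" --pt "0 125 -66 -20 0" --pt "0 168 -89 -20 0" --pt "0 210 -112 -20 0" --pt "0 252 -134 -20 0" --pt "0 295 -156 -20 0" --pt "0 295 -156 -20 0"

```text
time_s: 1.4
position: [0.4086, -0.3744, 0.2516]
orientation: [-3.141, -0.002, 0.263]
force: [0.0, -1.4, 1.4]
opening: 1.001
finger_force: 0.0
```

Call:
play_rows --pt "0 42 -22 0 0" --pt "0 84 -44 0 0" --pt "0 126 -66 0 0" --pt "0 168 -88 0 0" --pt "0 210 -110 0 0" --pt "0 252 -132 0 0" --pt "0 295 -155 0 0" --pt "0 295 -155 0 0"

```text
time_s: 2.2
position: [0.6534, -0.1485, 0.2506]
orientation: [-3.139, -0.001, 0.262]
force: [-0.2, 1.0, -0.1]
opening: 1.001
finger_force: 0.0
```

```bash
cat > look.py <<'E'
import sys
from pose import *
s=env.read_state(); p=s['position']; print(s['time_s'],p,s['orientation'],s['opening'],s['force'],"local",L(p[:2]))
n=sys.argv[1]
ims=[]
for c,z in(("top",.136),("side",.136)):
    im,d=env.camera(c); u,v=proj(c,[[*W(-30,-30),.1]])[0].astype(int); 
    w=55; q=im[max(v-w,0):v+w,u-w:u+w]; ims.append(cv2.resize(q,(395,395),interpolation=cv2.INTER_CUBIC)); print(c,"crop origin",u-w,v-w,"scale",395/(2*w))
cv2.imwrite(f"pics/{n}.png",np.hstack(ims))
E
python3 look.py l1
```

```text
2.2 [ 0.65337261 -0.14846916  0.25058245] [-3.13857972e+00 -1.42645095e-03  2.62248528e-01] 1.0013818920459963 [-0.19177719  1.03992577 -0.1409884 ] local [ -19.98976963 -103.98042984]
top crop origin 266 116 scale 3.590909090909091
side crop origin 214 131 scale 3.590909090909091
```

View pics/l1.png

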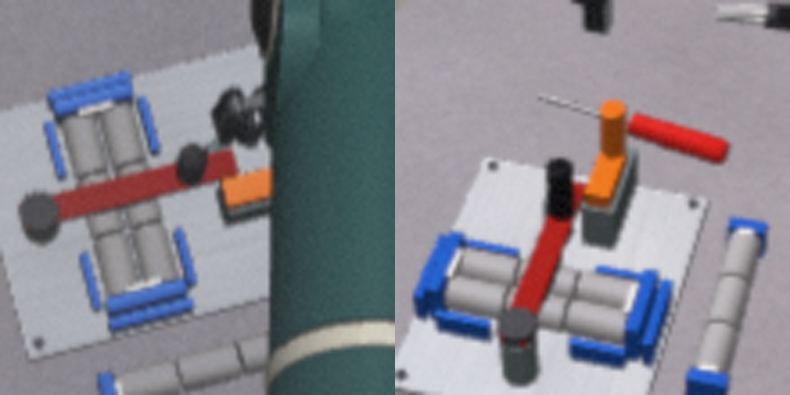

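The side crop shows both knobs within 1 px of the fitted positions: keeper knob at about px (274.7,161) and bar knob at (259.7,176.4). The tool stands above the keeper knob, so I shift by -6 and +3 mm, descend and close.

Call:
play_rows --pt "0 -6 3 30 0.7" --pt "0 -6 3 60 0.7" --pt "0 -6 3 90 0.7" --pt "0 -6 3 115 0.7" --pt "0 -6 3 135 0.7" --pt "0 -6 3 148 0.7" --pt "0 -6 3 148 0.7" --pt "0 -6 3 148 0.7"

```text
time_s: 3.1
position: [0.6452, -0.1601, 0.1041]
orientation: [3.141, -0.001, 0.242]
force: [0.6, 0.4, 0.6]
opening: 0.998
finger_force: 0.0
```

Call:
play_rows --pt "0.3 0 0 0 0" --pt "0.6 0 0 0 0" --pt "0.9 0 0 0 0" --pt "0.9 0 0 0 0" --pt "0.9 0 0 0 0" --pt "0.9 0 0 0 0" --pt "0.9 0 0 0 0" --pt "0.9 0 0 0 0"

```text
time_s: 3.9
position: [0.6452, -0.1594, 0.1038]
orientation: [3.142, -0.0, 0.243]
force: [-2.4, 1.0, 5.5]
opening: 0.261
finger_force: 58.6
```

The knob is gripped: opening 0.26 is about 22 mm, at 59 N. I draw the keeper back along tool +y.

Call:
play_rows --pt "0.9 0 4 0 0" --pt "0.9 0 9 0 0" --pt "0.9 0 14 0 0" --pt "0.9 0 19 0 0" --pt "0.9 0 24 0 0" --pt "0.9 0 28 0 0" --pt "0.9 0 31 0 0" --pt "0.9 0 31 0 0"

```text
time_s: 4.7
position: [0.6524, -0.1872, 0.1036]
orientation: [-3.139, 0.0, 0.244]
force: [-6.3, 11.4, 10.3]
opening: 0.261
finger_force: 59.7
```

```bash
python3 look.py l2
```

```text
4.7 [ 0.65241323 -0.18723023  0.10358402] [-3.13854313e+00  2.98451121e-04  2.44329933e-01] 0.26148022184018266 [-6.31689967 11.35067328 10.28609816] local [ -30.48893717 -141.30479726]
top crop origin 266 116 scale 3.590909090909091
side crop origin 214 131 scale 3.590909090909091
```

View pics/l2.png

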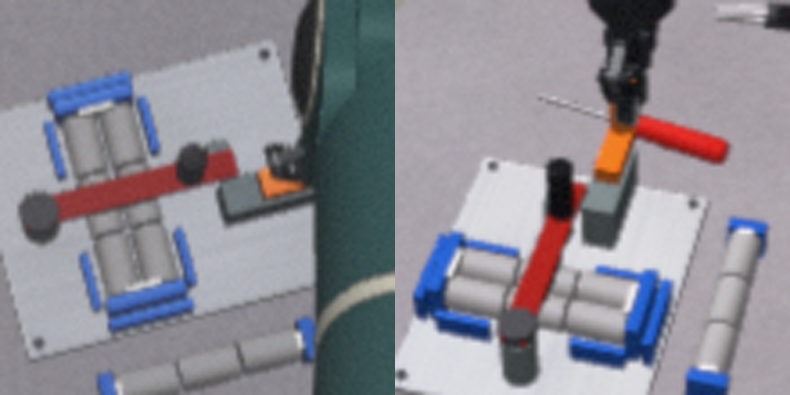

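Both views show the orange nose drawn clear of the bar's tip (top crop (285,180)), with the bar still closed. The position, local y = -141, is the end of travel, and force has built up at the stop. I release, rise and go over the bar knob.

Call:
play_rows --pt "0.6 0 -1 0 0" --pt "0.2 0 -1 0 0" --pt "0 0 -1 0 0" --pt "0 0 -1 0 0" --pt "0 0 -1 0 0" --pt "0 0 -1 -25 0" --pt "0 0 -1 -55 0" --pt "0 0 -1 -70 0"

```text
time_s: 5.6
position: [0.653, -0.1889, 0.1757]
orientation: [3.14, -0.002, 0.242]
force: [1.0, 0.8, 0.4]
opening: 1.004
finger_force: 0.0
```

Call:
play_rows --pt "0 5 -20 -5 0" --pt "0 13 -50 -5 0" --pt "0 22 -80 -5 0" --pt "0 31 -109 -5 0" --pt "0 31 -109 -5 0" --pt "0 31 -109 -5 0" --pt "0 31 -109 -5 0" --pt "0 31 -109 -5 0"

```text
time_s: 6.4
position: [0.656, -0.0768, 0.1781]
orientation: [3.141, 0.0, 0.241]
force: [0.2, 0.0, -0.3]
opening: 0.998
finger_force: 0.0
```

```bash
python3 look.py l3
```

```text
6.4 [ 0.6560373  -0.07676391  0.17810725] [3.14131181e+00 3.27002072e-04 2.40921380e-01] 0.9979125129018108 [ 0.17803528  0.01170903 -0.29748395] local [  0.29531536 -35.15268807]
top crop origin 266 116 scale 3.590909090909091
side crop origin 214 131 scale 3.590909090909091
```

View pics/l3.png

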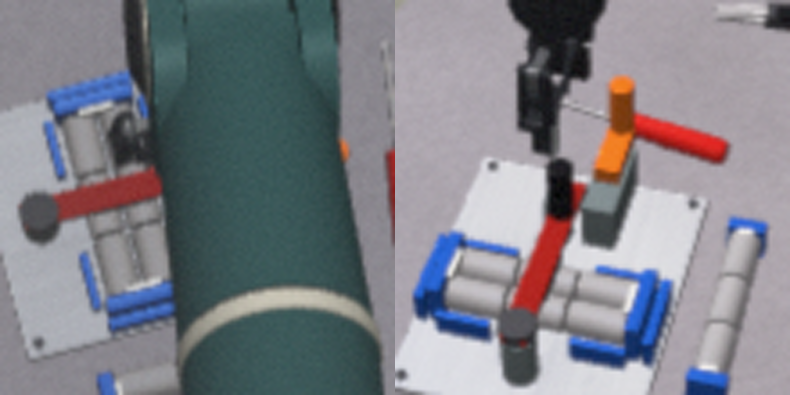

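The keeper knob stays back (crop (622,88)), and the bar knob stands free below the open fingers (crop (559,170)). I correct by -5 mm, descend and grip.

Call:
play_rows --pt "0 0 -5 15 0" --pt "0 0 -5 40 0" --pt "0 0 -5 65 0" --pt "0 0 -5 77 0" --pt "0 0 -5 77 0" --pt "0 0 -5 77 0" --pt "0.4 0 -5 77 0" --pt "0.9 0 -5 77 0"

```text
time_s: 7.3
position: [0.6555, -0.0706, 0.1024]
orientation: [3.141, -0.001, 0.242]
force: [-0.2, -0.7, 0.1]
opening: 0.691
finger_force: 0.0
```

Call:
play_rows --pt "0.9 0 0 0 0" --pt "0.9 0 0 0 0" --pt "0.9 0 0 0 0" --pt "0.9 0 0 0 0" --pt "0.9 -2 0 0 0" --pt "0.9 -5 0 0 0" --pt "0.9 -8 0 0 0" --pt "0.9 -8 0 0 0"

```text
time_s: 8.1
position: [0.6475, -0.0731, 0.1018]
orientation: [3.141, -0.001, 0.242]
force: [1.3, -4.7, 5.8]
opening: 0.267
finger_force: 59.3
```

```bash
cat > arc.py <<'E'
from pose import *
s=env.read_state(); p=s['position']; l=L(p[:2]); print(s['time_s'],l,p[2],s['orientation'][2],s['force'],s['opening'],s['finger_force'])
r=l-[0,100]; th=np.arctan2(-r[0],-r[1]); print("theta",th,"radius",np.hypot(*r))
y=s['orientation'][2]; T=np.array([[np.cos(y),np.sin(y)],[np.sin(y),-np.cos(y)]]) # cols tool x,y
for a in np.arange(0.1,1.75,.1):
    q=W(-130*np.sin(a),100-130*np.cos(a)); print(round(a,2),(T.T@(q-p[:2])*1000).round(0))
E
python3 arc.py
```

```text
8.1 [ -7.10467889 -29.50546012] 0.10182777728796133 0.24178964927881053 [ 1.31370301 -4.70460951  5.81466801] 0.26715279231726624 59.255168437957764
theta 0.05480513520717454 radius 129.70019531089574
0.1 [-6. -0.]
0.2 [-19.  -2.]
0.3 [-31.  -5.]
0.4 [-44.  -9.]
0.5 [-55. -15.]
0.6 [-66. -22.]
0.7 [-77. -29.]
0.8 [-86. -38.]
0.9 [-95. -48.]
1.0 [-103.  -58.]
1.1 [-109.  -70.]
1.2 [-115.  -82.]
1.3 [-119.  -94.]
1.4 [-122. -106.]
1.5 [-123. -119.]
1.6 [-124. -132.]
1.7 [-123. -145.]
```

Gripped, and the bar follows: theta 0.055, radius 129.7. Now I swing along the arc.

Call:
play_rows --pt "0.9 -6 0 0 0" --pt "0.9 -19 -2 0 0" --pt "0.9 -31 -5 0 0" --pt "0.9 -44 -9 0 0" --pt "0.9 -55 -15 0 0" --pt "0.9 -66 -22 0 0" --pt "0.9 -77 -29 0 0" --pt "0.9 -77 -29 0 0"

```text
time_s: 8.9
position: [0.5634, -0.0659, 0.1017]
orientation: [3.139, 0.003, 0.24]
force: [-13.0, -18.8, 13.4]
opening: 0.26
finger_force: 58.0
```

```bash
python3 arc.py
```

```text
8.9 [-86.82937514  -1.77570571] 0.10166517107060875 0.24004548484864463 [-13.04502753 -18.77648225  13.41123434] 0.2601594234612283 58.00633728504181
theta 0.706316730301797 radius 133.7820416204368
0.1 [74. 27.]
0.2 [61. 25.]
0.3 [49. 22.]
0.4 [36. 18.]
0.5 [25. 12.]
0.6 [13.  5.]
0.7 [ 3. -2.]
0.8 [ -7. -11.]
0.9 [-15. -21.]
1.0 [-23. -31.]
1.1 [-29. -43.]
1.2 [-35. -54.]
1.3 [-39. -67.]
1.4 [-42. -79.]
1.5 [-44. -92.]
1.6 [ -44. -105.]
1.7 [ -43. -118.]
```

The reaction force points outward, meaning the true knob path lies about 4 mm farther out than I command. I add an outward correction and go on in two pieces.

Call:
play_rows --pt "0.9 -6 1 0 0" --pt "0.9 -13 -6 0 0" --pt "0.9 -21 -16 0 0" --pt "0.9 -29 -27 0 0" --pt "0.9 -36 -39 0 0" --pt "0.9 -41 -51 0 0" --pt "0.9 -41 -51 0 0" --pt "0.9 -41 -51 0 0"

```text
time_s: 9.7
position: [0.5084, -0.028, 0.1011]
orientation: [3.138, 0.011, 0.238]
force: [-41.3, -31.0, 44.4]
opening: 0.224
finger_force: 62.2
```

```bash
python3 arc.py | grep -v "0\.[1-9] "
```

```text
9.7 [-130.7460059   48.5955051] 0.10114103902731447 0.23840243399246352 [-41.26553719 -30.99561408  44.43474544] 0.22371137428512408 62.161096930503845
theta 1.1961977550848568 radius 140.48822069943847
1.0 [22. 19.]
1.1 [15.  7.]
1.2 [10. -4.]
1.3 [  5. -17.]
1.4 [  2. -29.]
1.5 [  1. -42.]
1.6 [  0. -55.]
1.7 [  1. -68.]
```

Force is building up (z 44 N, lateral 50 N), so I look before going on.

```bash
python3 look.py l4; python3 -c "
from h import *
s=env.read_state();print(s['force'],s['ft_torque'],s['opening'],s['joints'])"
```

```text
9.7 [ 0.50837627 -0.02796015  0.10114104] [3.13821774 0.01139981 0.23840243] 0.22371137428512408 [-41.26553719 -30.99561408  44.43474544] local [-130.7460059   48.5955051]
top crop origin 266 116 scale 3.590909090909091
side crop origin 214 131 scale 3.590909090909091
[-42.52717684 -29.67100338  43.95824594] [-6.51031878  8.19997137 -0.22465508] 0.2270022849292315 [ 0.2448398   0.40829045 -0.30453029  1.9923335   0.17879711  0.77630484
 -1.49805145]
```

View pics/l4.png

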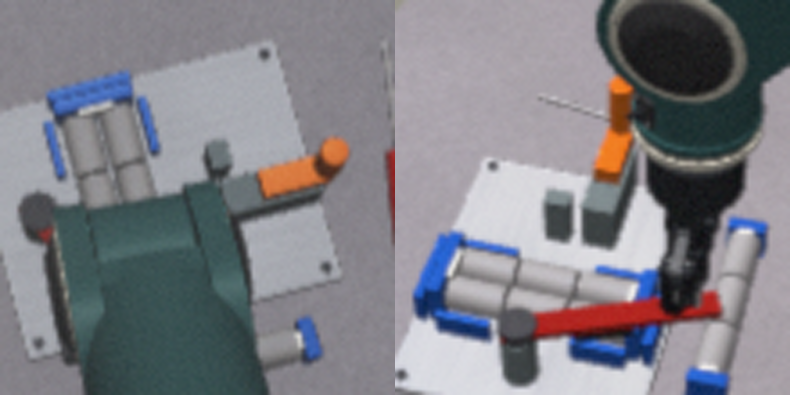

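The bar follows and stands at about 1.2 rad, and the keeper remains back. The opening has fallen below the knob's diameter and the TCP is 10 mm outside the circle, so the knob has slipped to the +x edge of the pads. I let go here, locate the knob and regrip centred.

Call:
play_rows --pt "0.6 2 0 0 0" --pt "0.3 2 0 0 0" --pt "0 2 0 0 0" --pt "0 2 0 0 0" --pt "0 2 0 0 0" --pt "0 2 0 -20 0" --pt "0 2 0 -50 0" --pt "0 2 0 -75 0"

```text
time_s: 10.6
position: [0.5153, -0.0225, 0.1774]
orientation: [-3.141, 0.0, 0.243]
force: [1.0, -0.9, 1.2]
opening: 1.002
finger_force: 0.0
```

```bash
python3 look.py l5;python3 arc.py | grep -v "0\.[1-9] "; python3 -c "
from pose import *
for z in(.078,): print('tip',L(at_z('side',[(304,216.2)],z)[0,:2]))"
```

```text
10.6 [ 0.51530543 -0.022454    0.17738979] [-3.14124418e+00  1.22241329e-04  2.42924836e-01] 1.001661370426726 [ 1.01365093 -0.91009781  1.18865213] local [-122.67194953   52.22051657]
top crop origin 266 116 scale 3.590909090909091
side crop origin 214 131 scale 3.590909090909091
theta 1.1919207288731553 radius 130.41085400422577
1.0 [12. 22.]
1.1 [ 5. 11.]
1.2 [-0. -1.]
1.3 [ -4. -13.]
1.4 [ -7. -26.]
1.5 [ -9. -39.]
1.6 [ -9. -52.]
1.7 [ -8. -65.]
tip [-154.80949452   38.82293237]
```

View pics/l5.png

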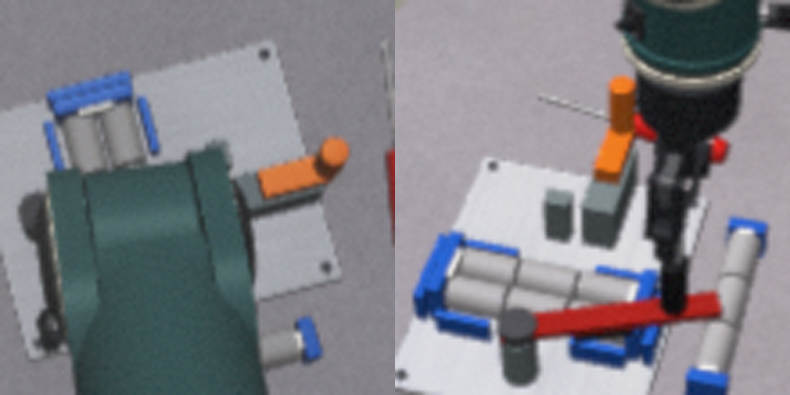

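The bar's tip measures local (-155,39), so theta is 1.196 and the knob is at (-121,52). The TCP is now within 2 mm of that. For the rest I go down with the fingers loosely round the knob and push with one pad, so nothing can wedge out.

Call:
play_rows --pt "0 1 0 20 0" --pt "0 1 0 50 0" --pt "0 1 0 75 0" --pt "0 1 0 75 0" --pt "0.3 1 0 75 0" --pt "0.55 1 0 75 0" --pt "0.55 1 0 75 0" --pt "0.55 1 0 75 0"

```text
time_s: 11.5
position: [0.5168, -0.0225, 0.1021]
orientation: [3.141, -0.001, 0.242]
force: [1.0, -1.0, -0.2]
opening: 0.453
finger_force: 0.0
```

Call:
play_rows --pt "0.55 -1 -6 0 0" --pt "0.55 -3 -13 0 0" --pt "0.55 -5 -20 0 0" --pt "0.55 -6 -27 0 0" --pt "0.55 -8 -34 0 0" --pt "0.55 -8 -40 0 0" --pt "0.55 -8 -46 0 0" --pt "0.55 -8 -46 0 0"

```text
time_s: 12.3
position: [0.4975, 0.0214, 0.1013]
orientation: [-3.141, -0.0, 0.244]
force: [0.8, -0.6, -0.4]
opening: 0.451
finger_force: 0.0
```

```bash
python3 arc.py | head -2
```

```text
12.3 [-129.13140414   99.07656803] 0.10134036701884046 0.2438297281205819 [ 0.77572481 -0.63602546 -0.40988364] 0.4509533731745458 0.0
theta 1.5636453456974284 radius 129.13470587141427
```

Call:
play_rows --pt "0.55 0 -3 0 0" --pt "0.55 0 -6 0 0" --pt "0.55 0 -8 0 0" --pt "0.55 0 -8 0 0" --pt "0.55 0 -4 0 0" --pt "0.55 0 0 0 0" --pt "0.2 0 0 0 0" --pt "0 0 0 0 0"

```text
time_s: 13.1
position: [0.4976, 0.0201, 0.1013]
orientation: [-3.141, -0.0, 0.242]
force: [-0.3, -0.5, 0.7]
opening: 0.778
finger_force: 0.0
```

Call:
play_rows --pt "0 0 0 0 0" --pt "0 0 0 0 0" --pt "0 0 0 -20 0" --pt "0 0 0 -60 0" --pt "0 0 0 -100 0" --pt "0 -40 0 -120 0" --pt "0 -80 0 -120 0" --pt "0 -80 0 -120 0"

```text
time_s: 13.9
position: [0.4165, -0.0, 0.2217]
orientation: [3.14, 0.0, 0.241]
force: [0.6, 0.1, 0.1]
opening: 0.999
finger_force: 0.0
```

```bash
python3 look.py l6
```

```text
13.9 [ 4.16540630e-01 -3.50828460e-05  2.21661256e-01] [3.14013604e+00 4.50009995e-04 2.41413585e-01] 0.9992200224709245 [0.63520397 0.11167707 0.08266503] local [-212.84462013   98.32890548]
top crop origin 266 116 scale 3.590909090909091
side crop origin 214 131 scale 3.590909090909091
```

View pics/l6.png

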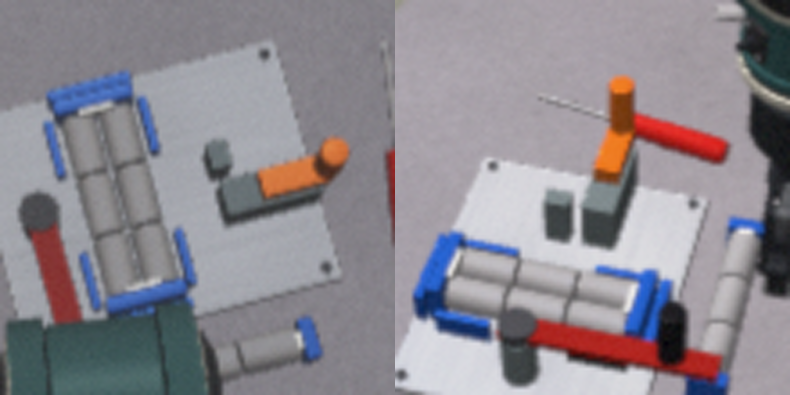

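The bar lies beside the pack along the cradle's -x, the keeper is back and the pack is in its nest. I check the bar angle from the knob top (side crop (276,310)), then hand in.

```bash
python3 - <<'E'
from pose import *
k=L(at_z("side",[(290.9,217.3)],.135)[0,:2]); r=k-[0,100]; th=np.arctan2(-r[0],-r[1])
kk=L(at_z("side",[(214+(621-395)/3.59,131+85/3.59)],.136)[0,:2]); print(k,th,kk)
if th>1.45 and kk[1]<-134: print(env.sign_off())
E
```

```text
[-127.56840447   98.11974007] 1.5560581650027483 [ -25.11135347 -138.89894061]
the job is handed in; nothing more can be done
None
```

The job is handed in. By the last camera check the keeper is drawn back about 34 of 36 mm and the bar is open to about 1.56 rad. The pack is in its nest, nothing else looks moved in the crops, and the gripper is clear.

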